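# Fit a thread spool on its let-off stand and set the nut

### The arm

A 6-joint arm with a two-finger parallel gripper is mounted at the origin on the work surface. World frame = base frame: x ahead of the robot, y to its left, z up, the work surface at z = 0. Lengths are in m, angles in rad, forces in N, time in s.
With the tool pointing down it reaches from about 0.4 to 0.825 m from the base axis. Payload 7 kg.
Tool frame: the origin (TCP) lies on the centre line of the jaws, within the pads' length; the fingertips stand 22 mm ahead of it and the grasp point (between the pads) lies 3 mm ahead of it; z points along the fingers, y is the direction in which the jaws open and shut (so a half turn about z gives the same grasp; the last joint's range is limited). The gripper opens to 88 mm and grips with 3 to 60 N. Pads are 19 mm wide; open, the fingers measure 130 mm over their backs; the gripper's body (78 mm by 193 mm) begins 47 mm behind the grasp point.
Start: joints at [-0.861, 0.359, 0.012, 0, -1.224, -0.288], TCP at [0.276, -0.616, 0.249] pointing down, gripper open.
Joint ranges: [-3.07, 3.07], [-1.43, 2.12], [-1.02, 1.25], [-3.03, 1.67], [-3.05, -0], [-3.03, 3.03]. Speed limits (rad/s): [2.39, 2.39, 3.01, 3.14, 3.14, 3.14].

### API

Orientations are given as [roll, pitch, yaw] about the fixed x, y, z axes, in that order (R = Rz(yaw) Ry(pitch) Rx(roll)).
In Python, from station import arm gives the robot as it stands. The module is installed in compiled form; this text tells all that it offers.
- The arm moves only by the tool arm_command, never from a script. Its argument "motion" is a list of rows, each a list of 3 entries, a list of its own where there are three numbers: the shift along the tool's x, y, z in mm, then the turn, a rotation vector about the tool's x, y, z in degrees, then the opening, from 0 (shut) to 1 (fully open). In form: [[[tx, ty, tz], [wx, wy, wz], grip], ...]. A call has 1 to 20 rows; each row shifts and turns the commanded pose from where the row before left it, along the tool's axes as they then stand; what a row does not reach is not made up. A row lasts 1/12 s, in which the tool goes at most 41.7 mm and 7.16 degrees, less where a joint would pass 70% of its speed; a pose out of reach is approached as far as the arm can. A call is refused whole if a number of a shift passes 41.7 or a number of a turn 7.16, either way. A call with a gripper value outside its range is refused whole. The fingers move at their own pace and stop on an object; "newtons" is the grip in N (left out, the last holds). Time passes only in rows, so rows that do not move let the fingers close. It gives the time, the measured TCP pose, the force and the opening at its end, in the units of the state.
- arm.get_state(): the state, without advancing time (a new reading comes with each control period).
- arm.grab_frame(name): name is "scene" or "top" or "wrist"; returns the picture (400x640x3 uint8, red, green, blue); there is no depth.
- arm.camera_info(name): a dict with "fov_y" (degrees; the focal length in pixels is half the picture's height over the tangent of half this angle, whatever the lens; pixels are square), "cx", "cy" (the principal point, pixels), "view" (4x4, takes a point from world to camera coordinates); the wrist camera has in their place "tool_from_camera" (4x4, takes a point from camera to tool coordinates, whose origin is the TCP and whose axes are the flange's). Camera axes: x right, y down, z forward; pixel columns grow to the right and rows downward; lengths in m; the calibration is good to about 2 mm. A picture is of the moment at which its call begins: read the wrist's pose just before it. camera_info takes no time and is no camera call.
- arm.job_done(): hands the job in, once; it reports no verdict.
The state is a dict: "t": time; "q": joint angles; "qd": joint speeds; "joint_efforts": joint torques, N m; "eef_pos": TCP position; "ee_rot": TCP orientation; "force": force on the tool from outside, world axes, zero at the start; "moment": the same for the moment, N m; "width": finger opening in m.
Only numpy, scipy, OpenCV 4.12 (cv2) and the standard library are available. Lean on these libraries where they do the work, as an engineer would, in place of code of your own. Each camera call takes 0.05 s, during which the arm holds its last target. There are 200 camera calls.

### The job

Put the spool of cream linen thread on the spindle of the green let-off stand, fully home on the cork, then put the loose knurled brass nut on the spindle and screw it down clockwise until it bottoms firmly on the spool. Back the nut off a quarter turn so that the spool can run free, and finish still holding the nut there, gripped and still, so that it cannot creep before a workmate nips up its lock screw. Leave the brown spool, the hammer, the tub of rivets and the awl where they are.

Things in the scene. Friction and masses are not known exactly. Their poses are not given: they have to be found in the camera images.
- stand: thread let-off stand, fixed to the bench: green plate 170 x 80 x 12 mm, a cork washer 62 mm across and an upright steel spindle. Origin on the spindle axis at bench level, z up, x along the plate towards its guide wire: a thin post with an eyelet, 48 mm high, 100 mm from the axis, to keep clear of. The spool sits on the cork, 20 mm above the bench
- spindle_tip (a point): top of the spindle, on its axis, 117 mm above the bench. The spindle is 20 mm in diameter; its upper part has a coarse right-hand round thread (clockwise from above screws down), two-start, 14 mm a turn (2.23 mm per rad) with 1 mm of play, ending 99 mm above the bench; above that a smooth pilot 11 mm in diameter
- linen_spool_mid (a point): full spool of cream linen thread with black flanges, standing upright, a plain cylinder to grasp: 60 mm in diameter, 60 mm high, with a 23 mm bore from end to end, 0.15 to 0.31 kg. Point at its centre, 30 mm above its underside; z is its axis
- linen_spool: the same cream spool; origin at the centre of its underside
- brown_spool_mid (a point): the same kind of spool with dark brown thread, standing upright: not wanted, to be left alone. Point at its centre
- nut_head (a point): knurled brass nut standing upright on the bench, 40 mm high, 0.16 to 0.26 kg: below a plain boss (34 mm across, 12 mm high), above it the knurled head to grip (44 mm across, 28 mm high); 22 mm bore right through, its thread ridges leave 16 mm. Point on its axis at mid-height of the head, 26 mm above its underside; z is its axis, x points to the red paint mark
- nut: the same nut, origin at the centre of its underside. Lowered over the spindle it rests on the thread at any yaw, underside 86 to 92 mm above the bench, stays put when let go, and bottoms at 80 mm after half to one turn (half if set down with its x 0.7 rad anticlockwise of the stand's x, either way round). Bottomed, its x is parallel to the stand's x within 0.3 rad and the moment climbs past 0.3 N m
- hammer: riveting hammer with a wooden handle, 280 mm long, lying beyond the stand: to be left alone
- rivet_tub: blue tub of copper rivets, 72 mm across, 42 mm high: to be left alone
- awl: awl with a dark wooden handle, 150 mm long, lying at the right: to be left alone

How it is judged:
By the outcome, as a careful person would: the job done as asked, in the order asked, and still so for the second after the job is handed in, while the arm keeps its last pose, push and grip.
It also fails if it takes over 72 s, if anything falls off the work surface, if the arm or the gripper's body presses on something with over 40 N, if the wrist force passes 120 N, or if a joint passes its speed limit or range.

## Working session

There is one attempt and no reset: what is moved stays moved. The work goes in short steps, Python scripts to look and compute and a tool call to move; the robot and the scene stay as the last step left them, time stands still between calls to the robot, and variables do not carry over. Pictures are saved under pics/ and viewed, on a budget of 10 in all, crops included, one or two more only if the job needs it, and the job is handed in when it is done.

Besides the shell and the picture viewer there is one more tool, called after ">>>" as name(argument=value, ...), one argument or row to a line, values as JSON. arm_command: Moves the arm, as the interface text tells. Its arguments: {"type":"object","properties":{"motion":{"type":"array","items":{"type":"array"}},"newtons":{"type":"number"}},"required":["motion"]}

```bash
mkdir -p pics; python3 - <<'E'
from station import arm
import cv2,numpy as np
np.set_printoptions(precision=4,suppress=True)
s=arm.get_state();print(s)
for n in("scene","top"):
    im=arm.grab_frame(n);cv2.imwrite(f"pics/{n}0.png",im[:,:,::-1]);print(n,arm.camera_info(n))
print(arm.camera_info("wrist"))
E
```

```text
{'t': 0.0, 'q': array([-0.8609,  0.3594,  0.0111, -0.0004, -1.2241, -0.2881]), 'qd': array([ 0.0014, -0.0002,  0.0006,  0.0003, -0.0006,  0.0005]), 'joint_efforts': array([ -0.0012, -58.2719,  29.3055,   6.9974,   0.0067,  -0.0002]), 'eef_pos': array([ 0.2761, -0.6154,  0.2476]), 'ee_rot': array([ 3.1399, -0.0001, -2.7199]), 'force': array([-0.2762,  0.4204,  0.1889]), 'moment': array([-0.0271,  0.049 ,  0.0299]), 'width': 0.087913833077881}
scene {'fov_y': 51.14917471740076, 'cx': 322.77680605528997, 'cy': 198.80882189618842, 'view': array([[-0.853 ,  0.5219, -0.0043,  0.5598],
       [ 0.3998,  0.6479, -0.6484, -0.1163],
       [-0.3356, -0.5548, -0.7613,  1.4212],
       [ 0.    ,  0.    ,  0.    ,  1.    ]])}
top {'fov_y': 48.78146667922863, 'cx': 309.8777541963851, 'cy': 202.2880997001262, 'view': array([[-0.0065, -0.9999,  0.0156, -0.098 ],
       [-0.983 ,  0.0036, -0.1836,  0.6261],
       [ 0.1835, -0.0165, -0.9829,  0.992 ],
       [ 0.    ,  0.    ,  0.    ,  1.    ]])}
{'fov_y': 65.91076839197976, 'cx': 315.4926641286719, 'cy': 197.79674687950043, 'tool_from_camera': array([[ 0.0001, -0.9595, -0.2818,  0.0762],
       [ 1.    ,  0.0004, -0.0011,  0.0004],
       [ 0.0011, -0.2818,  0.9595, -0.1363],
       [ 0.    ,  0.    ,  0.    ,  1.    ]])}
```

View pics/scene0.png

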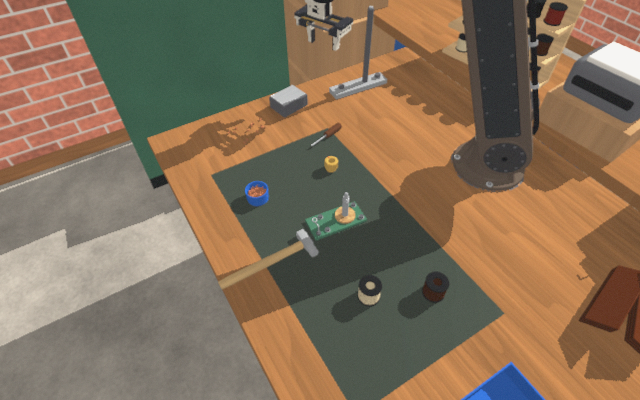

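View pics/top0.png

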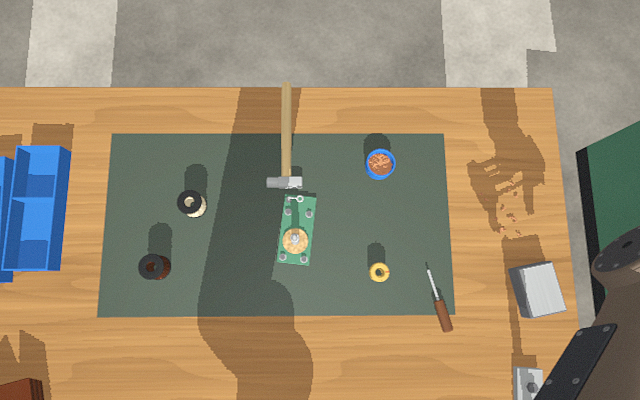

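Scene view: the cream spool is at about (370,285), the brown one at (435,282), the nut at (331,163) and the spindle tip at (346,195). Top view: cream flange at (191,203), nut at (379,271), cork at (295,240), guide post at (299,198), hammer head just beyond the stand.

```bash
cat > h.py <<'E'
from station import arm
import cv2,numpy as np
from scipy.spatial.transform import Rotation as R
np.set_printoptions(precision=4,suppress=True)
def ray(n,uv,T=None):
    c=arm.camera_info(n);f=200/np.tan(np.radians(c['fov_y']/2))
    d=np.array([(uv[0]-c['cx'])/f,(uv[1]-c['cy'])/f,1])
    M=np.linalg.inv(c['view']) if n!='wrist' else T@c['tool_from_camera']
    return M[:3,3],M[:3,:3]@d
def plane(n,uv,z,T=None):
    o,d=ray(n,uv,T);return o+d*(z-o[2])/d[2]
def tool(s):
    T=np.eye(4);T[:3,:3]=R.from_euler('xyz',s['ee_rot']).as_matrix();T[:3,3]=s['eef_pos'];return T
def proj(n,p,T=None):
    c=arm.camera_info(n);f=200/np.tan(np.radians(c['fov_y']/2))
    V=c['view'] if n!='wrist' else np.linalg.inv(T@c['tool_from_camera'])
    q=V[:3,:3]@p+V[:3,3];return np.array([f*q[0]/q[2]+c['cx'],f*q[1]/q[2]+c['cy']])
def snap(name,file):
    T=tool(arm.get_state());im=arm.grab_frame(name)
    cv2.imwrite(f'pics/{file}.png',np.ascontiguousarray(im[:,:,::-1]));return T,im
E
python3 - <<'E'
from h import *
for k,uv,z in [('linen',(191,203),.06),('brown',(154,266),.06),('nut',(379,271),.04),('cork',(295,240),.02),('post',(299,198),.048),('hammer',(287,183),.02)]:
    print(k,plane('top',uv,z))
for k,uv,z in [('linen',(370,284),.06),('nut',(331,160),.04),('tip',(346,195),.117),('cork',(345,215),.02)]: print(k,plane('scene',uv,z))
im=cv2.resize(cv2.imread('pics/top0.png')[180:290,130:410],None,fx=2.8,fy=2.8,interpolation=cv2.INTER_CUBIC)
# green plate mask
p=cv2.imread('pics/top0.png');h=cv2.cvtColor(p,cv2.COLOR_BGR2HSV)
m=cv2.inRange(h,(60,90,60),(85,255,255));m[:,:250]=0;m[:,350:]=0
c=max(cv2.findContours(m,0,2)[0],key=cv2.contourArea);print(cv2.minAreaRect(c),cv2.contourArea(c))
b=cv2.boxPoints(cv2.minAreaRect(c));print(b);P=np.array([plane('top',q,.012) for q in b]);print(P,P.mean(0))
E
```

```text
linen [0.6247 0.1805 0.06  ]
brown [0.4774 0.2591 0.06  ]
nut [ 0.4634 -0.2637  0.04  ]
cork [ 0.5397 -0.065   0.02  ]
post [ 0.6383 -0.0752  0.048 ]
hammer [ 0.6819 -0.0451  0.02  ]
linen [0.6289 0.1855 0.06  ]
nut [ 0.4627 -0.2641  0.04  ]
tip [ 0.5445 -0.056   0.117 ]
cork [ 0.5415 -0.0594  0.02  ]
((295.78082275390625, 229.08218383789062), (32.13822937011719, 67.94042205810547), 6.009005546569824) 1626.0
[[276.2438 261.1836]
 [283.3561 193.6164]
 [315.3178 196.9808]
 [308.2055 264.5479]]
[[ 0.4893 -0.0193  0.012 ]
 [ 0.6566 -0.0358  0.012 ]
 [ 0.6478 -0.1156  0.012 ]
 [ 0.4807 -0.0969  0.012 ]] [ 0.5686 -0.0669  0.012 ]
```

>>> arm_command(
  motion=[
    [[-27,24.4,1],[0,0,0],1],
    [[-27,24.4,1],[0,0,0],1],
    [[-27,24.4,1],[0,0,0],1],
    [[-27,24.4,1],[0,0,0],1],
    [[-27,24.4,1],[0,0,0],1],
    [[-27,24.4,1],[0,0,0],1],
    [[-27,24.4,1],[0,0,0],1],
    [[-27,24.4,1],[0,0,0],1],
    [[-27,24.4,1],[0,0,0],1],
    [[-27,24.4,1],[0,0,0],1],
    [[-27,24.4,1],[0,0,0],1],
    [[-27,24.4,1],[0,0,0],1],
    [[-27,24.4,1],[0,0,0],1],
    [[-27,24.4,1],[0,0,0],1],
    [[-27,24.4,1],[0,0,0],1],
    [[-27,24.4,1],[0,0,0],1],
    [[-27,24.4,1],[0,0,0],1],
    [[-27,24.4,1],[0,0,0],1],
    [[-27,24.4,1],[0,0,0],1],
    [[-27,24.4,1],[0,0,0],1],
  ],
  newtons=30,
)

```text
t: 1.77
eef_pos: [0.5694, 0.0523, 0.2283]
ee_rot: [3.141, -0.0, -2.72]
force: [1.0, -0.4, 1.2]
width: 0.0877
```

>>> arm_command(
  motion=[
    [[-27,24.4,5],[0,0,0],1],
    [[-27,24.4,5],[0,0,0],1],
    [[-27,24.4,5],[0,0,0],1],
    [[-27,24.4,5],[0,0,0],1],
    [[0,0,0],[0,0,0],1],
    [[0,0,0],[0,0,0],1],
  ],
)

```text
t: 2.27
eef_pos: [0.6276, 0.1854, 0.2067]
ee_rot: [-3.141, -0.003, -2.718]
force: [0.2, -1.2, -1.0]
width: 0.0878
```

```bash
python3 - <<'E'
from h import *
s=arm.get_state();print(s['t'],s['eef_pos'],s['ee_rot'],s['q'])
T,im=snap('wrist','w1')
print(proj('wrist',np.array([.626,.183,.06]),T))
E
```

```text
2.2667 [0.6276 0.1854 0.2067] [-3.1414 -0.0027 -2.7177] [ 0.5845  0.3541 -0.0927 -0.0003 -1.1268 -1.7313]
[313.8871 188.6897]
```

View pics/w1.png

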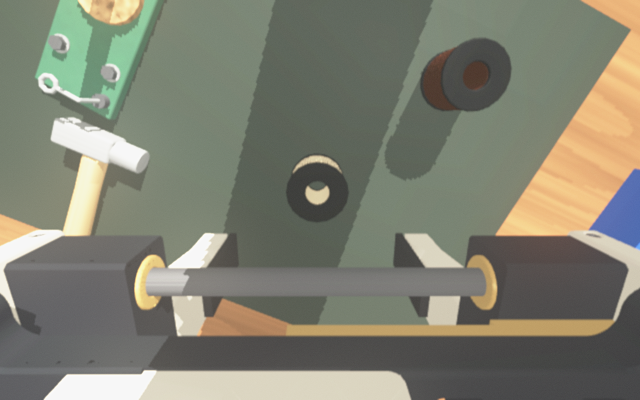

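Spool flange centred at about (317,191), which puts it within 2 mm of the tool axis. The brown spool at (470,75) is well clear. I'll descend and grip.

>>> arm_command(
  motion=[
    [[0,1.5,20],[0,0,0],1],
    [[0,0,30],[0,0,0],1],
    [[0,0,30],[0,0,0],1],
    [[0,0,30],[0,0,0],1],
    [[0,0,25],[0,0,0],1],
    [[0,0,12],[0,0,0],1],
    [[0,0,0],[0,0,0],1],
    [[0,0,0],[0,0,0.6],0.6],
    [[0,0,0],[0,0,0],0.5],
    [[0,0,0],[0,0,0],0.5],
    [[0,0,0],[0,0,0],0.5],
    [[0,0,0],[0,0,0],0.5],
    [[0,0,0],[0,0,0],0.5],
    [[0,0,0],[0,0,0],0.5],
  ],
  newtons=30,
)

```text
t: 3.48
eef_pos: [0.6277, 0.1856, 0.063]
ee_rot: [3.141, 0.002, -2.73]
force: [-2.2, 0.8, 7.1]
width: 0.0597
```

>>> arm_command(
  motion=[
    [[0,0,-10],[0,0,0],0.5],
    [[0,0,-25],[0,0,0],0.5],
    [[0,0,-30],[0,0,0],0.5],
    [[0,0,-30],[0,0,0],0.5],
    [[0,0,-30],[0,0,0],0.5],
    [[6,-12,-15],[0,0,0],0.5],
    [[13,-27,0],[0,0,0],0.5],
    [[15,-32,0],[0,0,0],0.5],
    [[15,-32,0],[0,0,0],0.5],
    [[15,-32,0],[0,0,0],0.5],
    [[15,-32,0],[0,0,0],0.5],
    [[10,-24,0],[0,0,0],0.5],
    [[0,0,0],[0,0,0],0.5],
    [[0,0,0],[0,0,0],0.5],
    [[0,0,0],[0,0,0],0.5],
  ],
  newtons=30,
)

```text
t: 4.73
eef_pos: [0.6217, -0.0256, 0.2017]
ee_rot: [3.141, -0.0, -2.731]
force: [-0.7, 0.7, -1.5]
width: 0.06
```

```bash
python3 - <<'E'
from h import *
s=arm.get_state();print(s['t'],s['eef_pos'],s['ee_rot'],s['force'],s['width'])
T,im=snap('wrist','w2');np.save('T2',T)
snap('scene','s2')
print(proj('wrist',np.array([.543,-.06,.117]),T))
E
```

```text
4.7333 [ 0.6217 -0.0256  0.2017] [ 3.1413 -0.0002 -2.7311] [-0.7449  0.7122 -1.4778] 0.05999087519625477
[315.1087  92.2929]
```

View pics/w2.png

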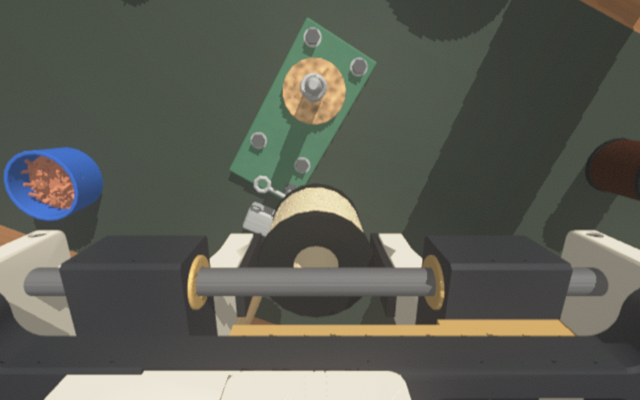

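```bash
python3 - <<'E'
from h import *
T=np.load('T2.npy')
p=cv2.imread('pics/w2.png');h=cv2.cvtColor(p,cv2.COLOR_BGR2HSV)
m=cv2.inRange(h,(8,60,110),(28,255,255));m[:40]=0;m[140:]=0;m[:,:260]=0;m[:,370:]=0
c=np.vstack([k for k in cv2.findContours(m,0,2)[0] if cv2.contourArea(k)>30]);e=cv2.fitEllipse(cv2.convexHull(c));print(e,plane('wrist',e[0],.02,T))
for uv in [(313,83),(313,81)]: print(uv,plane('wrist',uv,.117,T))
top=p[55:125,265:365];bot=p[180:320,240:390]
a=cv2.resize(top,(500,350),interpolation=2);b=cv2.resize(bot,None,fx=2,fy=2,interpolation=2)
o=np.zeros((350,800,3),np.uint8);o[:,:500]=a;o[:280,500:]=b;cv2.imwrite('pics/c2.png',o)
# expected flange top centre in image for spool on tool axis
for dx in(-3,0,3):
  q=T@np.array([dx/1e3,0,.003,1]);print(dx,proj('wrist',q[:3],T))
E
```

```text
((313.4963073730469, 90.5688247680664), (63.295440673828125, 67.03987884521484), 179.4707794189453) [ 0.5383 -0.064   0.02  ]
(313, 83) [ 0.5381 -0.0637  0.117 ]
(313, 81) [ 0.537  -0.0642  0.117 ]
-3 [315.0394 270.4058]
0 [315.0373 265.0774]
3 [315.0352 259.6905]
```

View pics/c2.png

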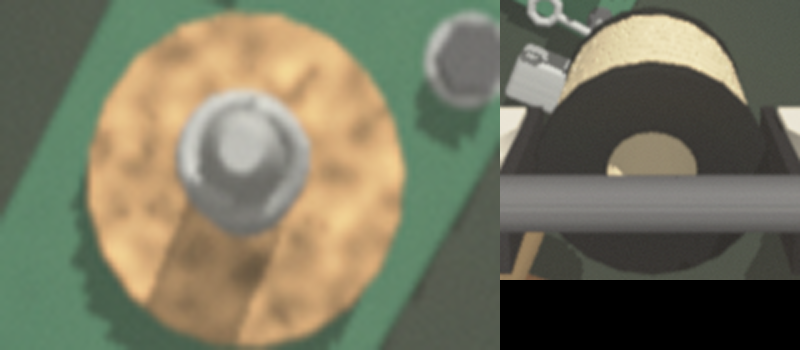

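Tip at (313,83) and cork centre at (313.5,90.6) both give (0.538, -0.064). The spool bore at about (316,266) is on the tool axis.

>>> arm_command(
  motion=[
    [[10,0,0],[0,0,0],0.5],
    [[20,-1,0],[0,0,0],0.5],
    [[27,-1,0],[0,0,0],0.5],
    [[23,0,0],[0,0,0],0.5],
    [[12,0,0],[0,0,0],0.5],
    [[0,0,0],[0,0,0],0.5],
    [[0,0,0],[0,0,0],0.5],
    [[0,0,10],[0,0,0],0.5],
    [[0,0,12],[0,0,0],0.5],
    [[0,0,8],[0,0,0],0.5],
    [[0,0,4],[0,0,0],0.5],
    [[0,0,4],[0,0,0],0.5],
    [[0,0,4],[0,0,0],0.5],
    [[0,0,2],[0,0,0],0.5],
    [[0,0,0],[0,0,0],0.5],
  ],
  newtons=30,
)

```text
t: 6.08
eef_pos: [0.5383, -0.0642, 0.1571]
ee_rot: [3.141, -0.001, -2.73]
force: [-0.1, -0.1, -2.5]
width: 0.0599
```

```bash
python3 - <<'E'
from h import *
s=arm.get_state();print(s['t'],s['eef_pos'],s['ee_rot'],s['force'],s['moment'],s['width'])
E
```

```text
6.0833 [ 0.5383 -0.0642  0.1571] [ 3.1414 -0.0007 -2.7303] [-0.1258 -0.0519 -2.5435] [-0.0102  0.0065 -0.0317] 0.05987456698192122
```

>>> arm_command(
  motion=[
    [[0,0,4],[0,0,0],0.5],
    [[0,0,6],[0,0,0],0.5],
    [[0,0,8],[0,0,0],0.5],
    [[0,0,8],[0,0,0],0.5],
    [[0,0,8],[0,0,0],0.5],
    [[0,0,8],[0,0,0],0.5],
    [[0,0,8],[0,0,0],0.5],
    [[0,0,8],[0,0,0],0.5],
    [[0,0,6],[0,0,0],0.5],
    [[0,0,4],[0,0,0],0.5],
    [[0,0,2],[0,0,0],0.5],
    [[0,0,0],[0,0,0],0.5],
  ],
  newtons=30,
)

```text
t: 7.08
eef_pos: [0.5383, -0.0642, 0.0871]
ee_rot: [3.141, -0.001, -2.73]
force: [-0.0, -0.1, -1.8]
width: 0.0601
```

>>> arm_command(
  motion=[
    [[0,0,1],[0,0,0],0.5],
    [[0,0,1],[0,0,0],0.5],
    [[0,0,1],[0,0,0],0.5],
    [[0,0,1],[0,0,0],0.5],
    [[0,0,0.5],[0,0,0],0.5],
    [[0,0,0],[0,0,0],0.5],
  ],
  newtons=30,
)

```text
t: 7.58
eef_pos: [0.5384, -0.0642, 0.0831]
ee_rot: [-3.142, 0.0, -2.73]
force: [-0.2, 0.1, -2.1]
width: 0.0602
```

>>> arm_command(
  motion=[
    [[0,0,0.7],[0,0,0],0.5],
    [[0,0,0.7],[0,0,0],0.5],
    [[0,0,0.6],[0,0,0],0.5],
    [[0,0,0],[0,0,0],0.5],
  ],
  newtons=30,
)

```text
t: 7.92
eef_pos: [0.5385, -0.0643, 0.0829]
ee_rot: [-3.141, 0.0, -2.73]
force: [-8.1, 0.6, 15.1]
width: 0.0596
```

>>> arm_command(
  motion=[
    [[0,0,-0.8],[0,0,0],0.5],
    [[0,0,0],[0,0,0],1],
    [[0,0,0],[0,0,0],1],
    [[0,0,0],[0,0,0],1],
    [[0,0,0],[0,0,0],1],
    [[0,0,-10],[0,0,0],1],
    [[0,0,-25],[0,0,0],1],
    [[0,0,-35],[0,0,0],1],
    [[0,0,-30],[0,0,0],1],
    [[9,-9,-10],[0,0,0],1],
    [[20,-21,0],[0,0,0],1],
    [[25,-25,0],[0,0,0],1],
    [[25,-25,0],[0,0,0],1],
    [[25,-25,0],[0,0,0],1],
    [[25,-25,0],[0,0,0],1],
    [[20,-23,0],[0,0,0],1],
    [[0,0,0],[0,0,0],0.7],
    [[0,0,0],[0,0,0],0.7],
  ],
)

```text
t: 9.42
eef_pos: [0.4622, -0.2655, 0.1921]
ee_rot: [-3.142, -0.0, -2.733]
force: [-0.4, 0.1, -0.4]
width: 0.0793
```

```bash
python3 - <<'E'
from h import *
s=arm.get_state();print(s['t'],s['eef_pos'],s['ee_rot'],s['q'],s['width'])
T,im=snap('wrist','w3');np.save('T3',T)
T_,sc=snap('scene','s3')
print(proj('wrist',np.array([.463,-.264,.04]),T))
a=cv2.resize(im[100:240,240:400,::-1],None,fx=2.5,fy=2.5,interpolation=2)
b=cv2.resize(sc[160:300,270:430,::-1],None,fx=2.5,fy=2.5,interpolation=2)
cv2.imwrite('pics/c3.png',np.hstack([a,b]))
E
```

```text
9.4167 [ 0.4622 -0.2655  0.1921] [-3.1416 -0.     -2.7334] [-0.1533  0.1716 -0.3812  0.     -1.0181 -1.0094] 0.07928606881069128
[316.4906 190.6602]
```

View pics/c3.png

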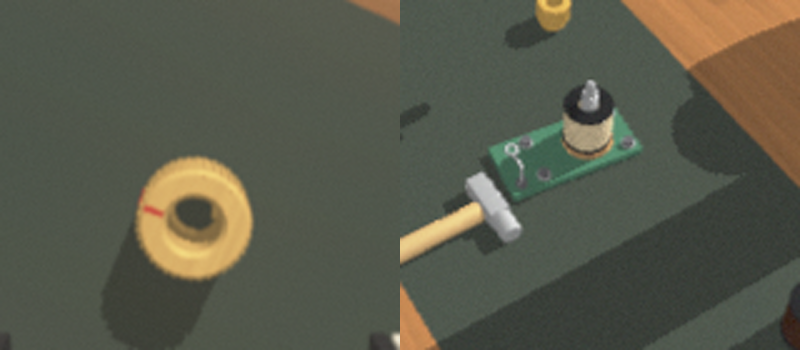

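Crop: the nut's top face is centred at full-image (317.6,189), with the red mark to the left, so nut x is about -1.45 rad in world. The scene crop shows the spool seated upright on the cork. Next I turn 97° anticlockwise and descend, so that the nut can later be set down about 0.7 rad ahead of the stand.

>>> arm_command(
  motion=[
    [[0,2,0],[0,0,0],0.7],
    [[0,0,0],[0,0,-6.93],0.7],
    [[0,0,0],[0,0,-6.93],0.7],
    [[0,0,0],[0,0,-6.93],0.7],
    [[0,0,0],[0,0,-6.93],0.7],
    [[0,0,8],[0,0,-6.93],0.7],
    [[0,0,8],[0,0,-6.93],0.7],
    [[0,0,8],[0,0,-6.93],0.7],
    [[0,0,8],[0,0,-6.93],0.7],
    [[0,0,8],[0,0,-6.93],0.7],
    [[0,0,8],[0,0,-6.93],0.7],
    [[0,0,8],[0,0,-6.93],0.7],
    [[0,0,8],[0,0,-6.93],0.7],
    [[0,0,8],[0,0,-6.93],0.7],
    [[0,0,8],[0,0,-6.93],0.7],
    [[0,0,0],[0,0,0],0.7],
    [[0,0,0],[0,0,0],0.7],
  ],
)

```text
t: 10.93
eef_pos: [0.4624, -0.2612, 0.1118]
ee_rot: [3.141, 0.001, -1.039]
force: [-0.3, -0.7, 0.1]
width: 0.0614
```

```bash
python3 - <<'E'
from h import *
s=arm.get_state();print(s['t'],s['eef_pos'],s['ee_rot'],s['q'],s['width'])
T,im=snap('wrist','w4')
h=cv2.cvtColor(np.ascontiguousarray(im[:,:,::-1]),cv2.COLOR_BGR2HSV)
m=cv2.inRange(h,(15,110,90),(32,255,255));m[:100]=0;m[300:]=0;m[:,:200]=0;m[:,430:]=0
c=max(cv2.findContours(m,0,2)[0],key=cv2.contourArea);x,y,w,hh=cv2.boundingRect(c);print(x,y,w,hh,cv2.contourArea(c))
r=(cv2.inRange(h,(0,120,90),(8,255,255))|cv2.inRange(h,(170,120,90),(180,255,255)));r[:y]=0;r[y+hh:]=0;r[:,:x]=0;r[:,x+w:]=0
yy,xx=np.nonzero(r);print('red',xx.mean(),yy.mean(),len(xx))
for p in [(.4612,-.2636,.04),]: print(proj('wrist',np.array(p),T))
red=plane('wrist',(xx.mean(),yy.mean()),.04,T);print(red)
# disc left/right/bottom extremes of top face
L=plane('wrist',(x+w/2,y+hh),.04,T);print('front edge',L)
Ri=np.linalg.inv(T);print('tool',Ri@np.r_[L,1],Ri@np.r_[red,1])
E
```

```text
10.9333 [ 0.4624 -0.2612  0.1118] [ 3.1409  0.0005 -1.0392] [-0.1448  0.2577 -0.4827  0.     -0.8313  0.6763] 0.06141864079056935
287 177 61 64 1291.5
red 330.05 190.5 40
[318.5302 215.8845]
[ 0.4638 -0.2838  0.04  ]
front edge [ 0.4519 -0.2464  0.04  ]
tool [-0.0181  0.0015  0.0718  1.    ] [0.0202 0.0102 0.0717 1.    ]
```

```bash
python3 - <<'E'
import cv2
p=cv2.imread('pics/w4.png');cv2.imwrite('pics/c4.png',cv2.resize(p[150:270,250:390],None,fx=5,fy=5,interpolation=2))
E
```

```text
(no output)
```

View pics/c4.png

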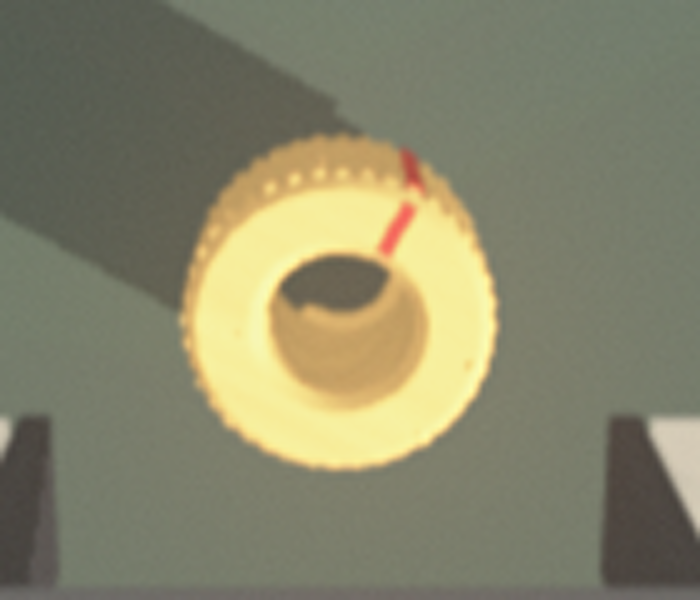

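The top face and bore are centred at (319.4,216), as predicted, and the red mark puts nut x at about -1.48 rad. Descending and gripping.

>>> arm_command(
  motion=[
    [[1.5,2.8,0],[0,0,0],0.7],
    [[0,0,12],[0,0,0],0.7],
    [[0,0,20],[0,0,0],0.7],
    [[0,0,20],[0,0,0],0.7],
    [[0,0,16],[0,0,0],0.7],
    [[0,0,8],[0,0,0],0.7],
    [[0,0,4],[0,0,0],0.7],
    [[0,0,0],[0,0,0],0.7],
    [[0,0,0],[0,0,0],0.3],
    [[0,0,0],[0,0,0],0.3],
    [[0,0,0],[0,0,0],0.3],
    [[0,0,0],[0,0,0],0.3],
    [[0,0,0],[0,0,0],0.3],
  ],
  newtons=40,
)

```text
t: 12.07
eef_pos: [0.4614, -0.265, 0.0328]
ee_rot: [-3.14, -0.001, -1.037]
force: [0.3, 1.1, 5.6]
width: 0.0434
```

>>> arm_command(
  motion=[
    [[0,0,-10],[0,0,0],0.3],
    [[0,0,-25],[0,0,0],0.3],
    [[0,0,-35],[0,0,0],0.3],
    [[0,0,-35],[0,0,0],0.3],
    [[0,0,-22],[0,0,0],0.3],
    [[0,0,-8],[0,0,0],0.3],
    [[5,-9,0],[0,0,0],0.3],
    [[10,-17,0],[0,0,0],0.3],
    [[10,-17,0],[0,0,0],0.3],
    [[8.4,-14.6,0],[0,0,0],0.3],
    [[5,-9,0],[0,0,0],0.3],
    [[0,0,0],[0,0,0],0.3],
  ],
  newtons=40,
)

```text
t: 13.07
eef_pos: [0.5387, -0.2637, 0.165]
ee_rot: [3.14, 0.001, -1.036]
force: [-0.3, -0.9, -1.5]
width: 0.0436
```

>>> arm_command(
  motion=[
    [[0,0,0],[0,0,-4],0.3],
    [[0,0,0],[0,0,-7],0.3],
    [[0,0,0],[0,0,-7],0.3],
    [[0,0,0],[0,0,-7],0.3],
    [[0,0,0],[0,0,-7],0.3],
    [[0,0,0],[0,0,-7],0.3],
    [[0,0,0],[0,0,-7],0.3],
    [[0,0,0],[0,0,-7],0.3],
    [[0,0,0],[0,0,-7],0.3],
    [[0,0,0],[0,0,-7],0.3],
    [[0,0,0],[0,0,-7],0.3],
    [[0,0,0],[0,0,-7],0.3],
    [[0,0,0],[0,0,-7],0.3],
    [[0,0,0],[0,0,-7],0.3],
    [[0,0,0],[0,0,-7],0.3],
    [[0,0,0],[0,0,-7],0.3],
    [[0,0,0],[0,0,-7],0.3],
    [[0,0,0],[0,0,-2.5],0.3],
    [[0,0,0],[0,0,0],0.3],
    [[0,0,0],[0,0,0],0.3],
  ],
)

```text
t: 14.73
eef_pos: [0.5366, -0.2639, 0.1662]
ee_rot: [-3.14, 0.0, 1.029]
force: [0.2, 0.2, -2.2]
width: 0.0434
```

```bash
python3 - <<'E'
from h import *
s=arm.get_state();print(s['t'],s['eef_pos'],s['ee_rot'],s['q'],s['force'],s['moment'],s['width'])
T,im=snap('wrist','w5');np.save('T5',T)
q=T@np.array([0,0,-.008,1]);print('axis at nut top',proj('wrist',q[:3],T))
cv2.imwrite('pics/c5.png',cv2.resize(im[170:330,220:420,::-1],None,fx=3,fy=3,interpolation=2))
E
```

```text
14.7333 [ 0.5366 -0.2639  0.1662] [-3.1401  0.0003  1.0291] [-0.1307  0.2994 -0.2736 -0.0003 -0.9992  2.7307] [ 0.2286  0.2159 -2.196 ] [-0.149   0.0637  0.0273] 0.043437948686952874
axis at nut top [315.9246 276.7423]
```

View pics/c5.png

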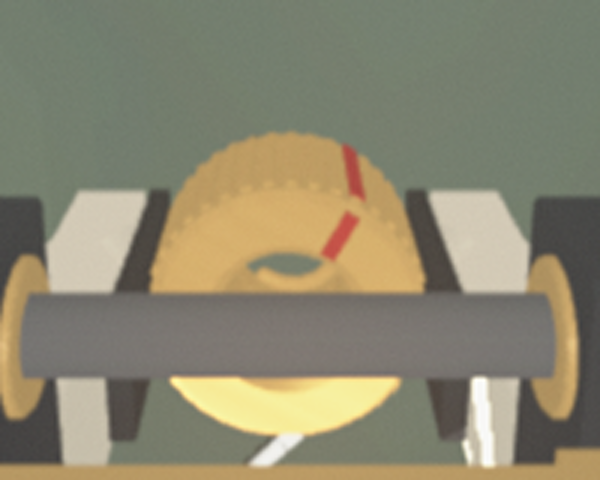

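The nut is held centred (about 0.5 mm off along tool x). My last shift left out the y travel, so the nut is still 0.2 m short of the spindle. Moving it over and lowering it past the pilot.

>>> arm_command(
  motion=[
    [[10,-6,0],[0,0,0],0.3],
    [[20,-12,0],[0,0,0],0.3],
    [[27,-16,0],[0,0,0],0.3],
    [[29,-17,0],[0,0,0],0.3],
    [[29,-17,0],[0,0,0],0.3],
    [[27,-16,0],[0,0,0],0.3],
    [[19.5,-11.4,0],[0,0,0],0.3],
    [[10,-6,0],[0,0,0],0.3],
    [[0,0,0],[0,0,0],0.3],
    [[0,0,0],[0,0,0],0.3],
  ],
  newtons=40,
)

```text
t: 15.62
eef_pos: [0.5384, -0.0642, 0.1669]
ee_rot: [-3.142, 0.0, 1.032]
force: [-0.6, -0.9, -1.2]
width: 0.0434
```

>>> arm_command(
  motion=[
    [[-0.4,0,6],[0,0,0],0.3],
    [[0,0,8],[0,0,0],0.3],
    [[0,0,8],[0,0,0],0.3],
    [[0,0,5],[0,0,0],0.3],
    [[0,0,4],[0,0,0],0.3],
    [[0,0,3],[0,0,0],0.3],
    [[0,0,2],[0,0,0],0.3],
    [[0,0,1],[0,0,0],0.3],
    [[0,0,0],[0,0,0],0.3],
  ],
  newtons=40,
)

```text
t: 16.37
eef_pos: [0.5382, -0.0652, 0.1297]
ee_rot: [-3.141, 0.0, 1.031]
force: [-0.5, 0.3, -1.2]
width: 0.0432
```

>>> arm_command(
  motion=[
    [[0,0,1],[0,0,0],0.3],
    [[0,0,1],[0,0,0],0.3],
    [[0,0,1],[0,0,0],0.3],
    [[0,0,1],[0,0,0],0.3],
    [[0,0,0],[0,0,0],0.3],
  ],
)

```text
t: 16.78
eef_pos: [0.5382, -0.0651, 0.1257]
ee_rot: [-3.141, 0.0, 1.031]
force: [0.2, -0.3, -2.8]
width: 0.0433
```

>>> arm_command(
  motion=[
    [[0,0,1],[0,0,0],0.3],
    [[0,0,1],[0,0,0],0.3],
    [[0,0,1],[0,0,0],0.3],
    [[0,0,0],[0,0,0],0.3],
  ],
)

```text
t: 17.12
eef_pos: [0.5385, -0.0649, 0.1227]
ee_rot: [3.142, -0.0, 1.031]
force: [0.2, 1.6, -2.0]
width: 0.0431
```

>>> arm_command(
  motion=[
    [[0,0,1],[0,0,0],0.3],
    [[0,0,1],[0,0,0],0.3],
    [[0,0,0],[0,0,0],0.3],
  ],
)

```text
t: 17.37
eef_pos: [0.5388, -0.0647, 0.1209]
ee_rot: [3.141, -0.001, 1.031]
force: [1.5, 3.8, -1.4]
width: 0.0434
```

>>> arm_command(
  motion=[
    [[0,0,1],[0,0,0],0.3],
    [[0,0,1],[0,0,0],0.3],
    [[0,0,0],[0,0,0],0.3],
  ],
)

```text
t: 17.62
eef_pos: [0.5391, -0.0647, 0.1201]
ee_rot: [3.14, -0.001, 1.032]
force: [-2.6, 6.9, 10.6]
width: 0.0433
```

>>> arm_command(
  motion=[
    [[0.3,0,0],[0,0,3],0.3],
    [[0,0,0.2],[0,0,5],0.3],
    [[0,0,0.24],[0,0,6],0.3],
    [[0,0,0.24],[0,0,6],0.3],
    [[0,0,0.24],[0,0,6],0.3],
    [[0,0,0.24],[0,0,6],0.3],
    [[0,0,0.24],[0,0,6],0.3],
    [[0,0,0.24],[0,0,6],0.3],
    [[0,0,0],[0,0,0],0.3],
  ],
  newtons=50,
)

```text
t: 18.37
eef_pos: [0.5393, -0.0647, 0.1182]
ee_rot: [3.141, -0.002, 0.257]
force: [0.1, 2.2, 5.3]
width: 0.0432
```

```bash
cat > st.py <<'E'
from h import *
s=arm.get_state();print(s['t'],s['eef_pos'],s['ee_rot'],'q6',s['q'][5],s['force'],s['moment'],s['width'])
E
python3 st.py
```

```text
18.3667 [ 0.5393 -0.0647  0.1182] [ 3.1412 -0.0019  0.2572] q6 1.5859746329525708 [0.0856 2.2027 5.3355] [1.2908 0.2754 0.032 ] 0.04319358051414908
```

>>> arm_command(
  motion=[
    [[0,0,0.23],[0,0,6],0.3],
    [[0,0,0.23],[0,0,6],0.3],
    [[0,0,0.23],[0,0,6],0.3],
    [[0,0,0.23],[0,0,6],0.3],
    [[0,0,0.23],[0,0,6],0.3],
    [[0,0,0.23],[0,0,6],0.3],
    [[0,0,0.23],[0,0,6],0.3],
    [[0,0,0.23],[0,0,6],0.3],
    [[0,0,0.23],[0,0,6],0.3],
    [[0,0,0.23],[0,0,6],0.3],
    [[0,0,0.23],[0,0,6],0.3],
    [[0,0,0.23],[0,0,6],0.3],
    [[0,0,0],[0,0,0],0.3],
  ],
)

```text
t: 19.45
eef_pos: [0.5388, -0.065, 0.1153]
ee_rot: [-3.141, -0.001, -1.0]
force: [-2.3, 3.1, 7.9]
width: 0.0431
```

```bash
python3 st.py
```

```text
19.45 [ 0.5388 -0.065   0.1153] [-3.1409 -0.0007 -0.9996] q6 0.32933633885069113 [-2.3311  3.1188  7.904 ] [1.357 0.837 0.021] 0.04309233986310599
```

>>> arm_command(
  motion=[
    [[0,0,0.22],[0,0,6],0.3],
    [[0,0,0.22],[0,0,6],0.3],
    [[0,0,0.22],[0,0,6],0.3],
    [[0,0,0.22],[0,0,6],0.3],
    [[0,0,0.22],[0,0,6],0.3],
    [[0,0,0.22],[0,0,6],0.3],
    [[0,0,0.22],[0,0,6],0.3],
    [[0,0,0.22],[0,0,6],0.3],
    [[0,0,0],[0,0,0],0.3],
  ],
)

```text
t: 20.2
eef_pos: [0.5387, -0.0651, 0.1136]
ee_rot: [-3.141, -0.0, -1.837]
force: [-2.2, 2.1, 7.8]
width: 0.0432
```

```bash
python3 st.py
```

```text
20.2 [ 0.5387 -0.0651  0.1136] [-3.1408 -0.0002 -1.8373] q6 -0.508361740291071 [-2.2333  2.1098  7.8171] [ 1.0436  0.8938 -0.0118] 0.043205505180938394
```

>>> arm_command(
  motion=[
    [[0,0,0.19],[0,0,5],0.3],
    [[0,0,0.19],[0,0,5],0.3],
    [[0,0,0.19],[0,0,5],0.3],
    [[0,0,0.19],[0,0,5],0.3],
    [[0,0,0.19],[0,0,5],0.3],
    [[0,0,0.19],[0,0,5],0.3],
    [[0,0,0],[0,0,0],0.3],
  ],
  newtons=60,
)

```text
t: 20.78
eef_pos: [0.5391, -0.0651, 0.1128]
ee_rot: [-3.14, 0.001, -2.359]
force: [-2.1, 2.1, 9.0]
width: 0.0431
```

```bash
python3 st.py
```

```text
20.7833 [ 0.5391 -0.0651  0.1128] [-3.1402  0.0007 -2.3595] q6 -1.0308594452824846 [-2.0717  2.0532  8.9941] [ 0.951   0.7531 -0.0815] 0.043056583474996676
```

>>> arm_command(
  motion=[
    [[0,0,0.1],[0,0,4],0.3],
    [[0,0,0.1],[0,0,4],0.3],
    [[0,0,0.1],[0,0,4],0.3],
    [[0,0,0],[0,0,0],0.3],
  ],
)

```text
t: 21.12
eef_pos: [0.539, -0.065, 0.1127]
ee_rot: [-3.141, 0.001, -2.568]
force: [-4.1, 4.0, 11.7]
width: 0.043
```

```bash
python3 st.py
```

```text
21.1167 [ 0.539  -0.065   0.1127] [-3.1405  0.0009 -2.5676] q6 -1.239094716255699 [-4.0566  3.9914 11.692 ] [ 1.3444  1.4543 -0.0934] 0.042951976963350166
```

>>> arm_command(
  motion=[
    [[0,0,0.1],[0,0,4],0.3],
    [[0,0,0.1],[0,0,4],0.3],
    [[0,0,0.1],[0,0,4],0.3],
    [[0,0,0],[0,0,0],0.3],
  ],
)

```text
t: 21.45
eef_pos: [0.5387, -0.0644, 0.1126]
ee_rot: [-3.141, 0.001, -2.777]
force: [-7.3, 8.4, 16.2]
width: 0.0432
```

```bash
python3 st.py
```

```text
21.45 [ 0.5387 -0.0644  0.1126] [-3.1414  0.0011 -2.7766] q6 -1.4482861343824192 [-7.3227  8.3688 16.1669] [2.885  2.4897 0.0317] 0.04315744647683562
```

>>> arm_command(
  motion=[
    [[0.3,0.6,-0.3],[0,0,0],0.3],
    [[0,0,0],[0,0,0],0.3],
  ],
)

```text
t: 21.62
eef_pos: [0.5386, -0.0643, 0.1127]
ee_rot: [-3.141, 0.002, -2.773]
force: [-2.9, 3.6, 10.7]
width: 0.0428
```

```bash
python3 st.py;python3 - <<'E'
from h import *
T,im=snap('wrist','w6');np.save('T6',T)
T_,sc=snap('scene','s6')
a=cv2.resize(im[170:330,220:420,::-1],(500,400),interpolation=2)
b=cv2.resize(sc[160:240,316:376,::-1],(300,400),interpolation=2)
cv2.imwrite('pics/c6.png',np.hstack([a,b]))
E
```

```text
21.6167 [ 0.5386 -0.0643  0.1127] [-3.1407  0.0015 -2.7728] q6 -1.445575822653328 [-2.9212  3.5602 10.7449] [ 1.5124  1.1776 -0.1461] 0.04276055205868032
```

View pics/c6.png

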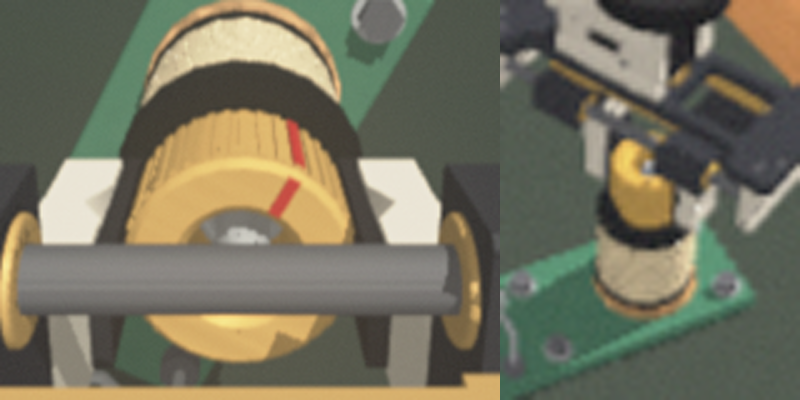

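The red mark is at the same place relative to the jaws, so nothing has slipped. The nut underside is at about 80 mm and its yaw is nearly parallel to the stand. The moment has not climbed yet, so I'll tighten in small steps.

>>> arm_command(
  motion=[
    [[0,0,0],[0,0,3],0.3],
    [[0,0,0],[0,0,3],0.3],
    [[0,0,0],[0,0,0],0.3],
  ],
)

```text
t: 21.97
eef_pos: [0.5385, -0.0639, 0.1126]
ee_rot: [-3.141, 0.001, -2.88]
force: [-5.2, 7.6, 11.7]
width: 0.0431
```

```bash
python3 st.py
```

```text
21.9667 [ 0.5385 -0.0639  0.1126] [-3.1415  0.0014 -2.88  ] q6 -1.55275972889634 [-5.2128  7.6444 11.734 ] [2.671  1.7266 0.2686] 0.04312599462943716
```

>>> arm_command(
  motion=[
    [[0,0,0],[0,0,3],0.3],
    [[0,0,0],[0,0,0],0.3],
  ],
)

```text
t: 22.13
eef_pos: [0.5385, -0.0639, 0.1126]
ee_rot: [-3.142, 0.001, -2.932]
force: [-4.4, 7.5, 11.8]
width: 0.0431
```

```bash
python3 st.py
```

```text
22.1333 [ 0.5385 -0.0639  0.1126] [-3.1415  0.0014 -2.9319] q6 -1.6047220834422737 [-4.411   7.4842 11.7641] [2.7596 1.6473 0.3196] 0.043096555529695824
```

>>> arm_command(
  motion=[
    [[0,0,0],[0,0,3],0.3],
    [[0,0,0],[0,0,0],0.3],
  ],
  newtons=60,
)

```text
t: 22.3
eef_pos: [0.5385, -0.0638, 0.1126]
ee_rot: [3.142, 0.001, -2.984]
force: [-4.1, 8.1, 11.6]
width: 0.0429
```

```bash
python3 st.py
```

```text
22.3 [ 0.5385 -0.0638  0.1126] [ 3.1416  0.0015 -2.9841] q6 -1.656995730376693 [-4.1284  8.0999 11.5982] [2.8043 1.5621 0.3196] 0.0429167261135438
```

>>> arm_command(
  motion=[
    [[0,0,0],[0,0,3],0.3],
    [[0,0,0],[0,0,0],0.3],
  ],
)

```text
t: 22.47
eef_pos: [0.5385, -0.0638, 0.1125]
ee_rot: [3.142, 0.001, -3.036]
force: [-3.5, 7.2, 11.1]
width: 0.0433
```

```bash
python3 st.py;python3 - <<'E'
from h import *
def red(f):
    h=cv2.cvtColor(f,cv2.COLOR_BGR2HSV);r=(cv2.inRange(h,(0,150,80),(7,255,255))|cv2.inRange(h,(172,130,80),(180,255,255)))
    r[:210]=0;r[260:]=0;r[:,:270]=0;r[:,370:]=0
    y,x=np.nonzero(r);return x.mean(),y.mean(),len(x)
T,im=snap('wrist','w7')
for n in('w5','w6','w7'):print(n,red(cv2.imread(f'pics/{n}.png')))
E
```

```text
22.4667 [ 0.5385 -0.0638  0.1125] [ 3.1415  0.0014 -3.0361] q6 -1.7091665507747826 [-3.4828  7.1833 11.1111] [2.8556 1.5483 0.5037] 0.04332791348591395
w5 (np.float64(334.7704918032787), np.float64(239.74590163934425), 122)
w6 (np.float64(335.2962962962963), np.float64(238.3925925925926), 135)
w7 (np.float64(335.17424242424244), np.float64(237.87121212121212), 132)
```

>>> arm_command(
  motion=[
    [[0,0,0],[0,0,3],0.3],
    [[0,0,0],[0,0,0],0.3],
  ],
)

```text
t: 22.68
eef_pos: [0.5386, -0.0638, 0.1125]
ee_rot: [3.141, 0.001, -3.088]
force: [-3.4, 7.8, 9.8]
width: 0.0435
```

```bash
python3 st.py
```

```text
22.6833 [ 0.5386 -0.0638  0.1125] [ 3.1415  0.0015 -3.0884] q6 -1.7614333708432994 [-3.435   7.8323  9.7828] [2.8068 1.4322 0.5268] 0.043531770684083135
```

>>> arm_command(
  motion=[
    [[0,0,0],[0,0,3],0.3],
    [[0,0,0],[0,0,0],0.3],
  ],
)

```text
t: 22.85
eef_pos: [0.5386, -0.0638, 0.1125]
ee_rot: [3.141, 0.002, -3.14]
force: [-3.3, 7.6, 9.6]
width: 0.043
```

```bash
python3 st.py;python3 - <<'E'
from h import *
def red(f):
    h=cv2.cvtColor(f,cv2.COLOR_BGR2HSV);r=(cv2.inRange(h,(0,150,80),(7,255,255))|cv2.inRange(h,(172,130,80),(180,255,255)))
    r[:210]=0;r[260:]=0;r[:,:270]=0;r[:,370:]=0
    y,x=np.nonzero(r);return x.mean(),y.mean(),len(x)
T,im=snap('wrist','w8')
print(red(cv2.imread('pics/w8.png')))
E
```

```text
22.85 [ 0.5386 -0.0638  0.1125] [ 3.1414  0.0015 -3.1404] q6 -1.8135583223736695 [-3.347   7.6483  9.5612] [2.7942 1.3258 0.5776] 0.04298049145672361
(np.float64(335.09090909090907), np.float64(237.96212121212122), 132)
```

>>> arm_command(
  motion=[
    [[0,0,0],[0,0,3],0.3],
    [[0,0,0],[0,0,0],0.3],
  ],
)

```text
t: 23.07
eef_pos: [0.5386, -0.0638, 0.1124]
ee_rot: [3.141, 0.001, 3.09]
force: [-3.5, 7.8, 9.7]
width: 0.0435
```

```bash
python3 st.py
```

```text
23.0667 [ 0.5386 -0.0638  0.1124] [3.1414 0.0015 3.0904] q6 -1.8659082168478427 [-3.5253  7.7954  9.7366] [2.7449 1.3185 0.514 ] 0.0434835297392872
```

>>> arm_command(
  motion=[
    [[0,0,0],[0,0,3],0.3],
    [[0,0,0],[0,0,0],0.3],
  ],
)

```text
t: 23.23
eef_pos: [0.5386, -0.0637, 0.1124]
ee_rot: [3.141, 0.001, 3.038]
force: [-3.9, 7.3, 9.1]
width: 0.0429
```

```bash
python3 st.py;python3 - <<'E'
from h import *
def red(f):
    h=cv2.cvtColor(f,cv2.COLOR_BGR2HSV);r=(cv2.inRange(h,(0,150,80),(7,255,255))|cv2.inRange(h,(172,130,80),(180,255,255)))
    r[:210]=0;r[260:]=0;r[:,:270]=0;r[:,370:]=0
    y,x=np.nonzero(r);return x.mean(),y.mean(),len(x)
T,im=snap('wrist','w9')
print(red(cv2.imread('pics/w9.png')))
E
```

```text
23.2333 [ 0.5386 -0.0637  0.1124] [3.1413 0.0014 3.0382] q6 -1.9182500205132216 [-3.8867  7.282   9.0849] [2.7205 1.239  0.5287] 0.04292506930539032
(np.float64(335.0223880597015), np.float64(238.1417910447761), 134)
```

```bash
python3 - <<'E'
from h import *
T=tool(arm.get_state())
for uv in[(334.4,248.8)]:
    p=plane('wrist',uv,.120,T);q=np.linalg.inv(T)@np.r_[p,1];d=p-T[:3,3];print(q,'rel yaw',np.arctan2(d[1],d[0]),)
P=np.array([plane('top',q,.012) for q in [[276.2438,261.1836],[283.3561,193.6164],[315.3178,196.9808],[308.2055,264.5479]]])
print('stand yaws',[np.arctan2(*(b-a)[[1,0]]) for a,b in((P[0],P[1]),(P[3],P[2]))])
# bolts/post from wrist w2: eyelet post
im=cv2.imread('pics/w9.png');_,sc=snap('scene','s9')
a=cv2.resize(im[170:330,220:420],(500,400),interpolation=2)
b=cv2.resize(sc[160:240,316:376,::-1],(300,400),interpolation=2)
cv2.imwrite('pics/c9.png',np.hstack([a,b]))
E
```

```text
[ 0.0142  0.0088 -0.0076  1.    ] rel yaw 2.483190551698525
stand yaws [np.float64(-0.0982197782429426), np.float64(-0.11164407913755632)]
```

View pics/c9.png

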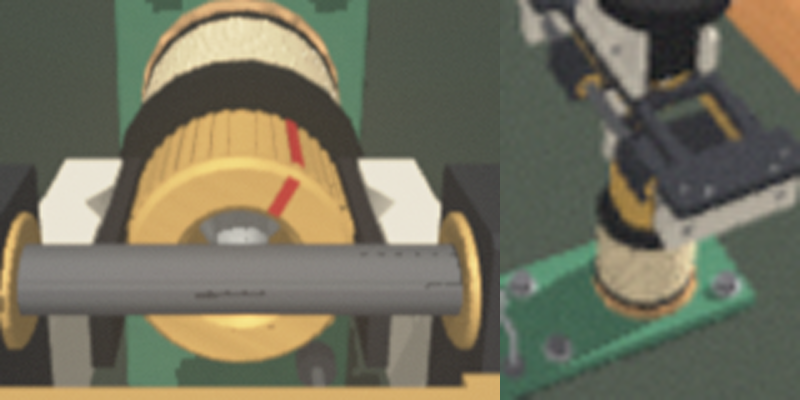

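The nut is level and centred, and the spool is upright on the cork. The moment passed 0.3 N m, then levelled at about 0.5 with no further descent, so it is firmly bottomed. I'll back off 100°, about 10° of which undoes the wind-up past first firm contact, and follow the thread upward.

>>> arm_command(
  motion=[
    [[0.2,0.3,-0.1],[0,0,-4],0.3],
    [[0,0,-0.1],[0,0,-6],0.3],
    [[0,0,-0.2],[0,0,-6],0.3],
    [[0,0,-0.2],[0,0,-6],0.3],
    [[0,0,-0.2],[0,0,-6],0.3],
    [[0,0,-0.2],[0,0,-6],0.3],
    [[0,0,-0.2],[0,0,-6],0.3],
    [[0,0,-0.2],[0,0,-6],0.3],
    [[0,0,0],[0,0,0],0.3],
  ],
  newtons=60,
)

```text
t: 24.08
eef_pos: [0.5379, -0.0645, 0.1128]
ee_rot: [-3.141, -0.0, -2.437]
force: [-0.1, -0.2, 0.7]
width: 0.0432
```

```bash
python3 st.py
```

```text
24.0833 [ 0.5379 -0.0645  0.1128] [-3.1411 -0.0005 -2.437 ] q6 -1.109715874452039 [-0.1372 -0.249   0.6733] [ 0.0061 -0.0077  0.0248] 0.04322823078030002
```

>>> arm_command(
  motion=[
    [[0,0,-0.25],[0,0,-6],0.3],
    [[0,0,-0.25],[0,0,-6],0.3],
    [[0,0,-0.25],[0,0,-6],0.3],
    [[0,0,-0.25],[0,0,-6],0.3],
    [[0,0,-0.25],[0,0,-6],0.3],
    [[0,0,-0.25],[0,0,-6],0.3],
    [[0,0,-0.25],[0,0,-6],0.3],
    [[0,0,-0.25],[0,0,-6],0.3],
    [[0,0,-0.2],[0,0,-6],0.3],
    [[0,0,0],[0,0,0],0.3],
    [[0,0,0],[0,0,0],0.3],
    [[0,0,0],[0,0,0],0.3],
  ],
)

```text
t: 25.08
eef_pos: [0.5379, -0.0643, 0.1148]
ee_rot: [3.142, -0.0, -1.505]
force: [0.8, 0.3, -1.6]
width: 0.0429
```

```bash
python3 st.py; python3 - <<'E'
from h import *
T,im=snap('wrist','w10');_,sc=snap('scene','s10')
f=cv2.imread('pics/w10.png');h=cv2.cvtColor(f,cv2.COLOR_BGR2HSV);r=(cv2.inRange(h,(0,150,80),(7,255,255))|cv2.inRange(h,(172,130,80),(180,255,255)))
r[:210]=0;r[260:]=0;r[:,:270]=0;r[:,370:]=0
y,x=np.nonzero(r);print(x.mean(),y.mean(),len(x))
cv2.imwrite('pics/c10.png',np.hstack([cv2.resize(im[170:330,220:420,::-1],(500,400),interpolation=2),cv2.resize(sc[160:240,316:376,::-1],(300,400),interpolation=2)]))
E
```

```text
25.0833 [ 0.5379 -0.0643  0.1148] [ 3.1416 -0.0001 -1.5045] q6 -0.17692177593662572 [ 0.8112  0.2506 -1.6093] [-0.0325 -0.4343  0.0447] 0.04292417556229718
334.9391304347826 239.3304347826087 115
```

View pics/c10.png

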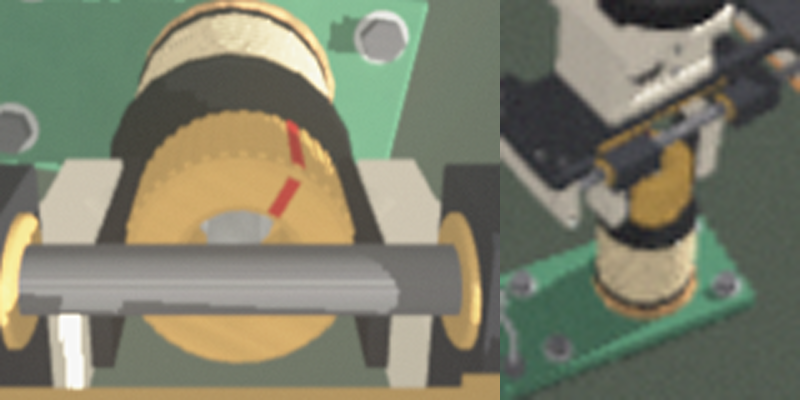

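The mark hasn't moved relative to the jaws, at about (335,239). The spool is seated, and the nut is about 2 mm clear and almost free of load. Handing in.

```bash
python3 -c "
from station import arm
print(arm.job_done())"
```

```text
the job is handed in; nothing more can be done
None
```

The cream spool is home on the cork, and the brass nut was screwed down onto it and then backed off about a quarter turn. I handed the job in at about 25 s with the nut still gripped at 60 N and the arm still.

**Spool:** it touched down at the height expected for the cork, with 15 N of press. The later pictures show it upright on the cork.

**Tightening:** the nut bottomed with its underside about 80 mm above the bench. The moment passed 0.3 N m and levelled off at about 0.5.

**Back-off:** I turned the nut back 100° rather than 90°. The extra 10° allows for turning past first firm contact. That is about 100° from the tightest point and about 82° from where the moment first passed 0.3.

**Last checks:** the forces on the tool were under 2 N and the moment about the spindle about 0.04 N m. The gripper had risen about 2.4 mm from its lowest point, and the nut's red mark had not moved relative to the jaws, so nothing slipped.

**What disagreed:** I tightened further than needed. At its tightest, the nut's mark was about 0.4 to 0.55 rad past parallel to the stand, against the stated 0.3. The moment had stopped climbing by then, so the exact bottoming angle is uncertain by about 0.3 rad.

I did not touch the brown spool, hammer, tub or awl.

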